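# Stack mosaic plaques against the flip stop of a sloping drying shelf

### The job

Flip the hinged stop fully down across the low end of the sloping shelf, then slide the largest rectangular plaque, which already lies on the shelf, down the slope until its end sits flush against the stop. Stack the middle-sized plaque on it and then the smallest on top, each mosaic side up, lengthwise down the slope, centred across the plaque below and with its lower end flush against the stop. Set them down without dropping them, let go, and leave the round trivet, tools and containers where they are.

Things in the scene. Friction and masses are not known exactly. Their poses are not given: they have to be found in the camera images.
- deck: Plywood top of the fixed shelf, sloping 0.26 rad. Frame tilted with it: y straight down the slope, x level across it, z square out of it. Origin on the upper surface, on the centre line, at the up-slope face of the lowered stop. Surface: y -251 to +39 mm, x -85 to +85 mm, z = 0. A plaque touching the lowered stop has its centre at y = minus half its length. Nothing slides by itself.
- flag (a joint): Hinge angle of the aluminium flip stop (rad): 0 = fully down across the shelf, at a hard end stop; about 1.0 to 1.4 = raised, leaning over the shelf. Stiff: stays where left, takes 1 to 2 N near its free end to lower. The lowered bar spans x -82 to 78 mm, y 0 to 12 mm, z 3 to 49 mm in the deck's frame; a push down the slope cannot open it.
- flag_hinge (a point): Point on the stop's hinge axis, at x = -87 mm, y = 0, z = 10 mm in the deck's frame. The axis runs along the deck's y; the free end swings from over the shelf's +x side, lowered, up towards the deck's +z.
- flag_push (a point): Where to push the stop: on the flat flange along its upper edge (145 x 36 mm; outer face at deck z = 53 mm when lowered, y 0 to 36 mm, overhanging away from the plaques), 25 mm from the free end; from the hinge axis 140 mm along the bar and 43 mm square to it, at deck y = 18 mm. Moves with the stop; own z points out of the flange, own x along the bar to the free end.
- large_center (a point): Centre of the largest mosaic plaque, a flat slab 62 mm wide (own x), 150 mm long (own y), 16 mm thick (own z, mosaic face up). It lies on the sloping shelf, long way down the slope, some way up from the stop.
- medium_center (a point): Centre of the middle-sized mosaic plaque, 54 mm wide (own x), 130 mm long (own y), 16 mm thick (own z), lying on the table mosaic face up.
- small_center (a point): Centre of the smallest mosaic plaque, 46 mm wide (own x), 110 mm long (own y), 16 mm thick (own z), lying on the table mosaic face up.
- trivet: Round mosaic trivet, a disc 110 mm across and 17 mm thick, lying on the table; origin at the centre of its underside. Not to be used.
- bowl: Grey plastic bowl of mosaic pieces, 104 mm across, 40 mm high. A bystander, to be left alone.
- tin: Steel tin of mosaic pieces with a paper label, 90 mm across, 85 mm high. A bystander, to be left alone.
- bottle: Brown glass bottle, 64 mm across, 220 mm high. A bystander, to be left alone.
- spreader: Spatula-like grout spreader, 200 mm long, lying flat. A bystander, to be left alone.
- brush: Brush, 180 mm long, lying flat. A bystander, to be left alone.
- hammer: Hammer, 240 mm long, lying flat. A bystander, to be left alone.
There are look-alikes about, which are no part of the job. What is shaped like the part that bears medium_center but red is not meant.

How it is judged:
On the way, in this order (a step that is already met when the one before it is completed fails the run):
1. the stop is flipped fully down (value of joint flag below 0.06 rad), for 0.2 s.
2. the largest plaque lies on the shelf flush against the lowered stop (value of joint flag below 0.06 rad and y of large_center in the frame of deck between -0.081 and -0.071 m and z of large_center in the frame of deck between 0.004 and 0.012 m and angle between the y axis of large_center and the y axis of deck, either way round below 0.09 rad and x of large_center in the frame of deck between -0.05 and 0.05 m), for 0.2 s.
3. the middle-sized plaque lies on the largest, flush against the stop, and is let go (all of step 2 and y of medium_center in the frame of deck between -0.071 and -0.061 m and z of medium_center in the frame of deck between 0.02 and 0.028 m and angle between the y axis of medium_center and the y axis of deck, either way round below 0.09 rad and x of medium_center in the frame of large_center between -0.014 and 0.014 m and contact force between the fingers and medium below 0.1 N), for 0.2 s.
At the end, for the whole second after the job is handed in: Stop down (within 0.06 rad); plaques stacked on the shelf, largest below, smallest on top, face up, each end within 6 mm of the stop, within 0.09 rad of the slope line, flat (4 mm), upper two centred on the one below within 14 mm, largest within 50 mm of the centre line; let go, at rest (all of step 3 and y of small_center in the frame of deck between -0.061 and -0.051 m and z of small_center in the frame of deck between 0.036 and 0.044 m and angle between the y axis of small_center and the y axis of deck, either way round below 0.09 rad and x of small_center in the frame of medium_center between -0.014 and 0.014 m and angle between each of large_center, medium_center, small_center's own z axis and vertical below 0.5 rad and contact force between the fingers and large below 0.1 N and contact force between the fingers and small below 0.1 N and linear speed of each of large, medium, small below 0.02 m/s); the robot touches nothing.
It fails at once if a plaque is dropped (moves faster than 0.6 m/s while not held) ((linear speed of large above 0.6 m/s and contact force between the fingers and large below 0.1 N) or (linear speed of medium above 0.6 m/s and contact force between the fingers and medium below 0.1 N) or (linear speed of small above 0.6 m/s and contact force between the fingers and small below 0.1 N)).
It fails at once if the trivet, a tool or a container is moved by more than 30 mm (distance of any of trivet, bowl, tin, bottle, spreader, brush, hammer from where it was at the start of the episode above 0.03 m).
It also fails if it takes over 72 s, if anything falls off the work surface, if the arm or the gripper's body presses on something with over 40 N, if the wrist force passes 120 N, or if a joint passes its speed limit or range.

### The arm

A 6-joint arm with a two-finger parallel gripper is mounted at the origin on the work surface. World frame = base frame: x ahead of the robot, y to its left, z up, the work surface at z = 0. Lengths are in m, angles in rad, forces in N, time in s.
With the tool pointing down it reaches from about 0.35 to 0.775 m from the base axis. Payload 5.5 kg.
Tool frame: the origin (TCP) lies at the very end of the fingers, on their centre line; the grasp point (between the pads) lies robot.grip_point_offset behind it (robot.grip_point_offset is the distance from the TCP to the grasp point, in m); z points along the fingers, y is the line along which they close (so a half turn about z gives the same grasp; the last joint's range is limited). The gripper opens to 85 mm and grips with 20 to 120 N. Pads are 22 mm wide; open, the fingers measure 114 mm over their backs; the gripper's body (76 mm by 85 mm) begins 54 mm behind the grasp point. The pads swing forward as they close: fully open they stand 13 mm farther back than shut.
Start: joints at [1.089, 0.313, 0.046, 1.304, 0, 1.431], TCP at [0.193, 0.542, 0.231] pointing down, gripper open.
Joint ranges: [-2.76, 2.76], [-0.86, 1.69], [-1.03, 1.26], [-2.2, 2.34], [-1.47, 1.5], [-3.14, 3.14]. Speed limits (rad/s): [2.57, 2.57, 3.14, 3.14, 3.14, 3.14].

### API

Orientations are given as a 3x3 rotation matrix whose columns are the frame's x, y, z axes.
In Python, from workcell import robot gives the robot as it stands.
- The arm moves only by the shell command python3 -m creep 'ROWS' [FORCE]. ROWS is a JSON object of lists of equal length, an entry for each row: "slide": the shift along the tool's x, y, z in m, a list of three; "delta_rot": the turn, a rotation vector about the tool's x, y, z in degrees, a list of three; "fingers": the gripper's target within -1 to 1 (shut at 1, half-way at 0, fully open at -1). In form: {"slide": [[dx, dy, dz], ...], "delta_rot": [[wx, wy, wz], ...], "fingers": [fingers, ...]}. A call has 1 to 5 rows; each row is the pose to reach, as a shift and turn from the pose commanded when the call began, along the tool's axes at that moment; what a row does not reach only later rows make up. A row lasts 1/10 s, in which the tool goes at most 50 mm and 8.59 degrees, less where a joint would pass 70% of its speed; a pose out of reach is approached as far as the arm can. A call with a gripper value outside its range is refused whole. The fingers move at their own pace and stop on an object; FORCE is the grip in N (left out, the last holds). Time passes only in rows, so rows that repeat a pose let the fingers close. It gives the time, the measured TCP pose, the force, the opening and the grip force at its end, in the units of the state.
- robot.observe(): the state, without advancing time (a new reading comes with each control period).
- robot.grab_frame(name): name is "scene" or "top" or "wrist"; returns a dict with "color" (400x640x3 uint8, red, green, blue), "fx", "fy", "cx", "cy" (pixels), "k1" (the pictures are not rectified: a ray, as slopes to the right and down, at radius r is drawn at 1 + k1 r^2 times it, then the intrinsics apply), "origin" and "rotation" of the camera in the world. Camera axes: x right, y down, z forward; pixel columns grow to the right and rows downward; lengths in m; the calibration is good to about 2 mm. A picture is of the moment at which its call begins. There is no depth.
- robot.sign_off(): hands the job in; it is judged then, once.
The state is a dict: "time_s": time; "q": joint angles; "joint_vel": joint speeds; "joint_torque": joint torques, N m; "position": TCP position; "ee_rot": TCP orientation; "contact_force": force on the tool from outside, world axes, zero at the start; "moment": the same for the moment, N m; "grip_width": finger opening in m; "gripper_force": force on a finger pad.
Only numpy, scipy, OpenCV 4.12 (cv2) and the standard library are available. Lean on these libraries where they do the work, as an engineer would, in place of code of your own. Each camera call takes 0.05 s, during which the arm holds its last target. There are 200 camera calls.

## Working session

There is one attempt and no reset: what is moved stays moved. The work goes in short steps, Python scripts to look and compute and a shell command to move; the robot and the scene stay as the last step left them, time stands still between calls to the robot, and variables do not carry over. Pictures are saved under pics/ and viewed, at most 10 in all, crops included, and the job is handed in when it is done.

```bash
mkdir -p pics; ls; python3 - <<'E'
from workcell import robot
import cv2
s=robot.observe();print(s['time_s'],s['position'],s['ee_rot'],robot.grip_point_offset)
for n in ("scene","top"):
    f=robot.grab_frame(n);cv2.imwrite(f"pics/{n}0.png",f['color'][:,:,::-1]);print(n,{k:v for k,v in f.items() if k!='color'})
E
```

```text
pics
0.0 [0.19250442 0.54127871 0.2304076 ] [[-9.42157220e-01  3.35170233e-01 -8.29365080e-04]
 [ 3.35171171e-01  9.42155884e-01 -1.60531096e-03]
 [ 2.43338740e-04 -1.79043458e-03 -9.99998368e-01]] 0.0187
scene {'fx': 514.1146353308062, 'fy': 514.1146353308062, 'cx': 318.3853845386624, 'cy': 200.2006574712398, 'k1': -0.0857572790599366, 'origin': array([1.12557152, 0.272364  , 1.19726119]), 'rotation': array([[-0.39508465,  0.77713985, -0.48985893],
       [ 0.91853563,  0.34240491, -0.19761368],
       [ 0.01415663, -0.52802701, -0.84910957]])}
top {'fx': 443.38190675262496, 'fy': 443.38190675262496, 'cx': 321.11705727784124, 'cy': 196.89854424815502, 'k1': -0.08830388561933783, 'origin': array([0.42653256, 0.01001062, 1.26733049]), 'rotation': array([[-0.00748546, -0.99810474,  0.06108109],
       [-0.99996689,  0.00727649, -0.00364299],
       [ 0.00319163, -0.06110634, -0.99812616]])}
```

View pics/scene0.png

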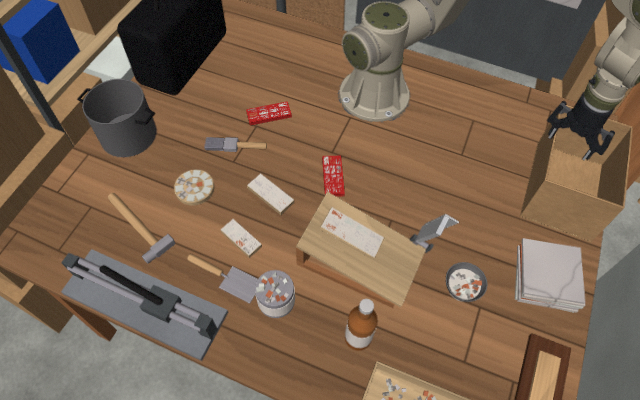

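View pics/top0.png

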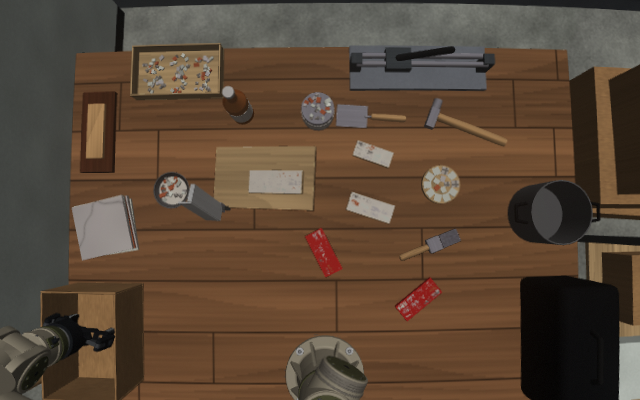

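The scene view shows the shelf at about (360,245), with the largest plaque on it at (352,232) and the raised stop at (435,232). In the top view these are at (265,178), (276,181) and (195,200).

Plaque candidates in the top view:
- White (371,207): medium
- White (373,153): small
- Red (323,252) and (418,299): look-alikes, ruled out by colour

I'll confirm the whites in one enlarged crop.

```bash
cat > h.py <<'E'
import numpy as np, cv2
from workcell import robot
def ray(f,uv):
    uv=np.atleast_2d(uv).astype(float)
    d=np.c_[(uv[:,0]-f['cx'])/f['fx'],(uv[:,1]-f['cy'])/f['fy']]
    u=d.copy()
    for _ in range(20): u=d/(1+f['k1']*(u**2).sum(1,keepdims=True))
    r=np.c_[u,np.ones(len(u))]@np.array(f['rotation']).T
    return np.array(f['origin']),r/np.linalg.norm(r,axis=1,keepdims=True)
def plane(f,uv,p0,n):
    o,r=ray(f,uv); return o+r*(((np.array(p0)-o)@n)/(r@n))[:,None]
def tri(fs,uvs):
    A=np.zeros((3,3));b=np.zeros(3);P=[]
    for f,uv in zip(fs,uvs):
        o,r=ray(f,uv);M=np.eye(3)-np.outer(r[0],r[0]);A+=M;b+=M@o;P.append((o,M))
    x=np.linalg.solve(A,b); return x,[np.linalg.norm(M@(x-o)) for o,M in P]
def proj(f,X):
    c=(np.atleast_2d(X)-f['origin'])@np.array(f['rotation']); s=c[:,:2]/c[:,2:]
    s=s*(1+f['k1']*(s**2).sum(1,keepdims=True)); return s*[f['fx'],f['fy']]+[f['cx'],f['cy']]
E
python3 - <<'E'
from h import *
import pickle
F={n:robot.grab_frame(n) for n in("scene","top")}; pickle.dump(F,open('F0.pkl','wb'))
for n,roi in (("scene",(180,150,280,160)),("top",(140,130,270,100))):
    bgr=F[n]['color'][:,:,::-1].copy(); hsv=cv2.cvtColor(bgr,cv2.COLOR_BGR2HSV)
    m=((hsv[...,1]<50)&(hsv[...,2]>150)).astype(np.uint8)
    x,y,w,h=roi; k=np.zeros_like(m);k[y:y+h,x:x+w]=1;m*=k
    m=cv2.morphologyEx(m,cv2.MORPH_CLOSE,np.ones((5,5)))
    for c in cv2.findContours(m,0,2)[0]:
        if cv2.contourArea(c)>80: print(n,np.round(cv2.minAreaRect(c)[0],1),np.round(cv2.boxPoints(cv2.minAreaRect(c)),1).tolist(),cv2.contourArea(c))
t=F['top']['color'][130:230,140:410,::-1];s=F['scene']['color'][160:310,215:485,::-1]
cv2.imwrite('pics/crop.png',np.vstack([cv2.resize(t,None,fx=2.3,fy=2.3,interpolation=2),cv2.resize(s,None,fx=2.3,fy=2.3,interpolation=2)]))
E
```

```text
scene [366.5 304. ] [[360.0, 299.0], [373.0, 299.0], [373.0, 309.0], [360.0, 309.0]] 117.5
scene [269.9 292.7] [[245.3000030517578, 280.8999938964844], [282.5, 268.5], [294.5, 304.5], [257.29998779296875, 316.8999938964844]] 450.0
scene [454. 283.] [[449.0, 269.0], [459.0, 269.0], [459.0, 297.0], [449.0, 297.0]] 202.5
scene [240.5 236.5] [[220.5, 229.5], [231.8000030517578, 217.1999969482422], [260.6000061035156, 243.39999389648438], [249.3000030517578, 255.6999969482422]] 583.0
scene [446.9 226.6] [[435.0, 232.5], [445.29998779296875, 213.5], [458.70001220703125, 220.6999969482422], [448.5, 239.6999969482422]] 109.0
scene [352.7 231.9] [[320.6000061035156, 226.0], [331.5, 207.10000610351562], [384.70001220703125, 237.89999389648438], [373.79998779296875, 256.79998779296875]] 1249.5
scene [269.9 192.1] [[247.0, 185.1999969482422], [258.1000061035156, 171.3000030517578], [292.79998779296875, 199.0], [281.70001220703125, 212.89999389648438]] 711.0
scene [195.5 185. ] [[180.0, 170.0], [211.0, 170.0], [211.0, 200.0], [180.0, 200.0]] 747.5
top [370.1 207.2] [[346.20001220703125, 208.39999389648438], [351.70001220703125, 191.89999389648438], [394.0, 206.0], [388.5, 222.5]] 719.5
top [173.2 190.1] [[155.1999969482422, 188.0], [175.5, 172.10000610351562], [191.1999969482422, 192.3000030517578], [170.89999389648438, 208.10000610351562]] 289.0
top [275.  181.5] [[249.0, 171.0], [301.0, 171.0], [301.0, 192.0], [249.0, 192.0]] 1047.5
top [372.7 153.4] [[352.8999938964844, 154.3000030517578], [357.3999938964844, 140.8000030517578], [392.5, 152.5], [388.0, 166.0]] 478.0
```

View pics/crop.png

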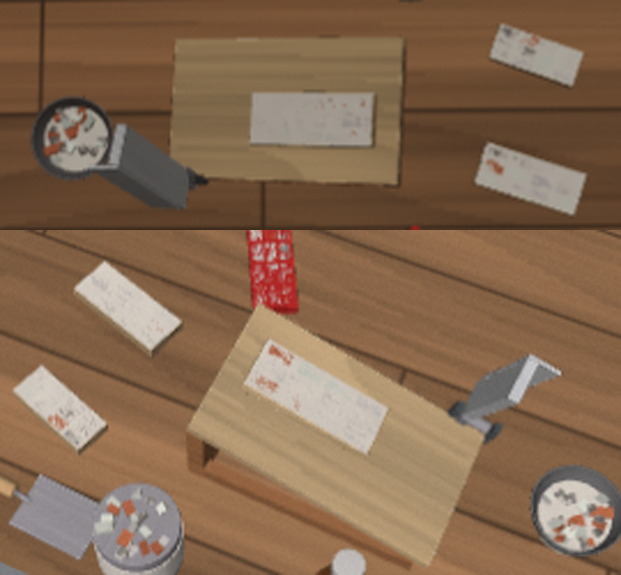

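The crop confirms the two white slabs on the table. The longer one, top (370,207), is medium and the shorter one, top (373,153), is small. The largest is on the deck with the stop raised at the low end, beside its hinge.

```bash
cat > deck.py <<'E'
from h import *
import pickle
F=pickle.load(open('F0.pkl','rb'))
T={'ul':(313.9,210.4),'uf':(315.7,147.0),'lf':(216.1,147.0),'ll':(213.5,207.2)}
S={'ul':(328,193),'uf':(296.7,247),'lf':(402,305.7),'ll':(425.9,247)}
X={k:tri([F['top'],F['scene']],[T[k],S[k]]) for k in T}
D={'ul':(-85,-251),'uf':(85,-251),'lf':(85,39),'ll':(-85,39)}
P=np.array([X[k][0] for k in T]);Q=np.array([(*D[k],0) for k in T])/1e3
# yaw from edges, tilt known 0.26
e=(P[2]+P[3]-P[0]-P[1])/2; e2=(P[1]+P[2]-P[0]-P[3])/2
yaw=np.arctan2(-e[0]+e2[1]*290/170, e[1]+e2[0]*290/170)
c,s=np.cos(yaw),np.sin(yaw); t=0.26
R=np.array([[c,-s,0],[s,c,0],[0,0,1]])@np.array([[1,0,0],[0,np.cos(t),np.sin(t)],[0,-np.sin(t),np.cos(t)]])
O=P.mean(0)-R@Q.mean(0)
def d2w(p): return O+R@(np.array(p))
def w2d(p): return (np.array(p)-O)@R
E
python3 - <<'E'
from deck import *
np.set_printoptions(precision=4,suppress=True)
for k in X: print(k,X[k][0],np.round(X[k][1],4))
print('edges',[np.linalg.norm(P[i]-P[i-1]).round(4) for i in range(4)],'yaw',yaw,'tilt',np.arctan2(-e[2],np.hypot(*e[:2])),'O',O)
print('resid',(P@np.eye(3)-(O+Q@R.T))*1e3)
up=np.array([0,0,1.])
for n in F:
  f=F[n]
  for lab,uv in (('ul',0),):
    pass
def rect(f,box,p0,nrm):
    W=plane(f,box,p0,nrm);return W.mean(0),W
B={'top':{'med':[[346.2,208.4],[351.7,191.9],[394,206],[388.5,222.5]],'small':[[352.9,154.3],[357.4,140.8],[392.5,152.5],[388,166]],'large':[[249,171],[301,171],[301,192],[249,192]]},
'scene':{'med':[[247,185.2],[258.1,171.3],[292.8,199],[281.7,212.9]],'small':[[220.5,229.5],[231.8,217.2],[260.6,243.4],[249.3,255.7]],'large':[[320.6,226],[331.5,207.1],[384.7,237.9],[373.8,256.8]]}}
for v in B:
  for k in B[v]:
    b=np.array(B[v][k])+0.25
    if k=='large': c,W=rect(F[v],b,d2w([0,0,.016]),R[:,2]); Wd=w2d(W);print(v,k,'deck',w2d(c),Wd[:,:2].tolist())
    else:
      c,W=rect(F[v],b,[0,0,.016],up); a=W[2]-W[1]; print(v,k,c,'len',np.linalg.norm(a),np.linalg.norm(W[1]-W[0]),'dir',np.degrees(np.arctan2(a[1],a[0])))
# stop: push point at angles
H=np.array([-.087,0,.010])
for q in (1.0,1.1,1.2,1.3,1.4):
    b=np.array([np.cos(q),0,np.sin(q)]);n=np.array([-np.sin(q),0,np.cos(q)])
    p=H+.14*b+.043*n+[0,.018,0]
    tip=[H+ l*b+.043*n+[0,y,0] for l in(.02,.165) for y in (0,.036)]
    print(q,'push deck',p,'world',d2w(p),'tips top',proj(F['top'],[d2w(x) for x in tip]).round(0).tolist(),'scene',proj(F['scene'],[d2w(x) for x in tip]).round(0).tolist())
E
```

```text
ul [0.4617 0.0275 0.0964] [0.0026 0.0026]
uf [0.6317 0.0198 0.0948] [0.0006 0.0006]
lf [0.6455 0.3009 0.0329] [0.0001 0.0001]
ll [0.475  0.3064 0.0372] [0.0006 0.0006]
edges [np.float64(0.2853), np.float64(0.1702), np.float64(0.2882), np.float64(0.1706)] yaw -0.04349970687245717 tilt 0.21270248915972664 O [0.5579 0.266  0.0381]
resid [[-0.7576  0.1863 -6.2034]
 [-0.6104 -0.175  -7.8127]
 [ 0.9744  0.9614  4.822 ]
 [ 0.3937 -0.9727  9.1941]]
top med [ 0.4722 -0.1336  0.016 ] len 0.12633434011016967 0.04930753157469222 dir -108.87897969355494
top small [ 0.6256 -0.1433  0.016 ] len 0.10565770183896209 0.041095417280793224 dir -108.90305792915852
top large deck [-0.012  -0.1468  0.016 ] [[0.015837603981039325, -0.07153796256539209], [0.01634373861850606, -0.21953696482076512], [-0.03893010423522023, -0.22179498694379626], [-0.0413463640787255, -0.0744393123312155]]
scene med [ 0.4734 -0.1341  0.016 ] len 0.13466279175472706 0.05448975886300587 dir 70.98192676794238
scene small [ 0.6271 -0.1433  0.016 ] len 0.1116722173781743 0.04570051732738013 dir 69.69785101221838
scene large deck [-0
[... 575 characters left out ...]
0, 225.0], [437.0, 232.0], [439.0, 226.0], [453.0, 234.0]]
1.2 push deck [-0.0763  0.018   0.1561] world [0.4841 0.3268 0.1843] tips top [[218.0, 220.0], [206.0, 220.0], [193.0, 197.0], [180.0, 197.0]] scene [[424.0, 224.0], [436.0, 231.0], [442.0, 220.0], [456.0, 228.0]]
1.3 push deck [-0.091   0.018   0.1564] world [0.4695 0.3275 0.1846] tips top [[219.0, 221.0], [207.0, 221.0], [192.0, 204.0], [179.0, 204.0]] scene [[424.0, 223.0], [436.0, 230.0], [445.0, 214.0], [458.0, 222.0]]
1.4 push deck [-0.1056  0.018   0.1553] world [0.4549 0.3278 0.1835] tips top [[219.0, 222.0], [207.0, 222.0], [192.0, 211.0], [179.0, 211.0]] scene [[424.0, 223.0], [436.0, 230.0], [447.0, 208.0], [460.0, 216.0]]
```

```bash
cat > go.py <<'E'
from deck import *
from scipy.spatial.transform import Rotation as Rn
np.set_printoptions(precision=4,suppress=True)
RT=np.c_[R[:,1],R[:,0],-R[:,2]]   # tool square to deck: x=down slope, y=deck x
def go(p,Rt=RT,lab=''):
    s=robot.observe();E=np.array(s['ee_rot'])
    rv=np.degrees(Rn.from_matrix(E.T@Rt).as_rotvec())
    print(lab,'slide',E.T@(np.array(p)-s['position']),'rot',rv.round(2),'t',s['time_s'],'F',s['contact_force'],'tcp deck',w2d(s['position']),'w',s['grip_width'])
E
python3 - <<'E'
from go import *
q=1.3
go(d2w([-.135,.018,.156]))
E
python3 -m creep '{"slide":[[0,0,-0.05],[0,0,-0.08]],"delta_rot":[[0,0,0],[0,0,8]],"fingers":[0,1]}' 40
```

```text
slide [-0.2906 -0.1218  0.0466] rot [  9.41 -12.79  72.48] t 0.2 F [-0.4956 -1.2088 -0.393 ] tcp deck [-0.377   0.2011  0.2529] w 0.08538858136180032
time_s: 0.4
position: [0.1923, 0.5409, 0.3122]
ee_rot: [[-0.885, 0.465, -0.001], [0.465, 0.885, -0.002], [-0.0, -0.002, -1.0]]
contact_force: [0.5, 0.9, 2.1]
grip_width: 0.0589
gripper_force: 0.0
```

```bash
python3 -c "
from go import *
go(d2w([-.15,.018,.22]))"
```

```text
slide [-0.2843 -0.0701  0.0663] rot [  8.32 -13.21  64.38] t 0.4 F [0.4858 0.8515 2.0996] tcp deck [-0.3772  0.1796  0.3314] w 0.05885927336417636
```

```bash
python3 -m creep '{"slide":[[-0.03,-0.01,0],[-0.07,-0.02,0],[-0.11,-0.03,0.01],[-0.15,-0.04,0.02],[-0.19,-0.045,0.03]],"delta_rot":[[1,-1.6,8],[2,-3.2,16],[3,-4.8,24],[4,-6.5,32],[5,-8,40]],"fingers":[1,1,1,1,1]}' 40 && python3 -c "
from go import *
go(d2w([-.15,.018,.18]))"
```

```text
time_s: 0.9
position: [0.3409, 0.4126, 0.2813]
ee_rot: [[-0.373, 0.927, 0.029], [0.914, 0.373, -0.159], [-0.158, -0.033, -0.987]]
contact_force: [0.6, 1.7, 0.0]
grip_width: 0.0002
gripper_force: 0.0
 slide [-0.0843  0.0388  0.0871] rot [ 3.26 -5.3  24.23] t 0.9 F [0.6438 1.6763 0.0381] tcp deck [-0.2232  0.0699  0.2703] w 0.00020599112884781213
```

```bash
python3 -m creep '{"slide":[[-0.02,0.01,0.015],[-0.04,0.02,0.03],[-0.065,0.03,0.06],[-0.084,0.039,0.087]],"delta_rot":[[1.1,-1.8,8],[2.2,-3.5,16],[3.3,-5.3,24.2],[3.3,-5.3,24.2]],"fingers":[1,1,1,1]}' && python3 - <<'E'
from go import *
go(d2w([-.135,.018,.156]))
f=robot.grab_frame('wrist');s=robot.grab_frame('scene')
cv2.imwrite('pics/a.png',np.vstack([f['color'][:,:,::-1],cv2.resize(s['color'][120:320,300:500,::-1],(640,640),interpolation=2)[220:420]])[:600])
E
```

```text
time_s: 1.3
position: [0.4118, 0.3375, 0.2057]
ee_rot: [[0.039, 0.999, -0.012], [0.965, -0.041, -0.257], [-0.258, -0.002, -0.966]]
contact_force: [-0.5, 0.3, -0.4]
grip_width: 0.0004
gripper_force: 0.0
 slide [-0.0018  0.0141  0.0228] rot [-0.06  0.03  0.15] t 1.3 F [-0.5082  0.2776 -0.3721] tcp deck [-0.149   0.0198  0.1788] w 0.0004105900510575893
```

View pics/a.png

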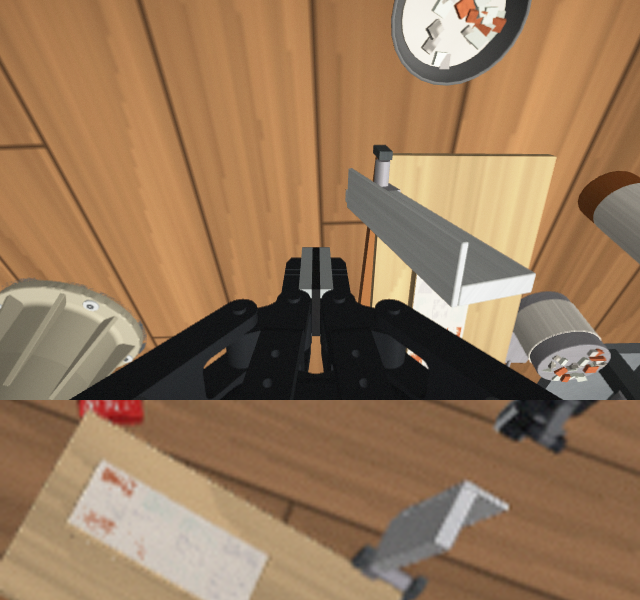

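The wrist view shows the shut fingers at (316,250), to the left of the flange's outer face. The free end of the flange is near (460,270), and the bar leans over the shelf. I'll push along its arc.

```bash
python3 -m creep '{"slide":[[-0.002,0.02,0.015],[-0.002,0.04,0.022],[-0.002,0.058,0.023],[-0.002,0.073,0.0245],[-0.002,0.087,0.028]],"delta_rot":[[0,0,0],[0,0,0],[0,0,0],[0,0,0],[0,0,0]],"fingers":[1,1,1,1,1]}' && python3 -m creep '{"slide":[[0,0.014,0.0045],[0,0.027,0.011],[0,0.04,0.018],[0,0.052,0.027],[0,0.063,0.036]],"delta_rot":[[0,0,0],[0,0,0],[0,0,0],[0,0,0],[0,0,0]],"fingers":[1,1,1,1,1]}' && python3 - <<'E'
from go import *
go(d2w([.0196,.018,.0925]))
E
```

```text
time_s: 1.9
position: [0.4989, 0.3262, 0.181]
ee_rot: [[0.036, 0.999, -0.01], [0.966, -0.038, -0.256], [-0.256, -0.001, -0.967]]
contact_force: [-0.6, 0.9, 1.1]
grip_width: 0.0003
gripper_force: 0.9
time_s: 2.4
position: [0.5609, 0.314, 0.1449]
ee_rot: [[0.036, 0.999, -0.011], [0.966, -0.038, -0.256], [-0.256, -0.001, -0.967]]
contact_force: [0.0, 0.3, 1.7]
grip_width: 0.0001
gripper_force: 0.6
 slide [-0.0011  0.0187  0.0231] rot [ 0.   -0.05  0.32] t 2.4 F [0.0447 0.3063 1.6724] tcp deck [0.0009 0.019  0.1156] w 9.273203905449933e-05
```

```bash
python3 -m creep '{"slide":[[0,0.01,0.0115],[0,0.019,0.023],[0,0.026,0.035],[0,0.032,0.046],[0,0.0345,0.052]],"delta_rot":[[0,0,0],[0,0,0],[0,0,0],[0,0,0],[0,0,0]],"fingers":[1,1,1,1,1]}' && python3 -m creep '{"slide":[[0,0.001,0.0035],[0,0.002,0.007]],"delta_rot":[[0,0,0],[0,0,0]],"fingers":[1,1]}' && python3 -m creep '{"slide":[[0,0,0.002],[0,0,0.002]],"delta_rot":[[0,0,0],[0,0,0]],"fingers":[1,1]}' && python3 -c "
from go import *
go(d2w([.0385,.018,.053]))"
```

```text
time_s: 2.9
position: [0.5935, 0.2988, 0.0936]
ee_rot: [[0.036, 0.999, -0.013], [0.966, -0.038, -0.257], [-0.257, -0.004, -0.966]]
contact_force: [0.8, 0.7, 1.1]
grip_width: -0.0
gripper_force: 0.3
time_s: 3.1
position: [0.5944, 0.2981, 0.0909]
ee_rot: [[0.035, 0.999, -0.012], [0.966, -0.037, -0.255], [-0.256, -0.003, -0.967]]
contact_force: [-11.6, 4.3, 26.1]
grip_width: -0.0003
gripper_force: 13.2
time_s: 3.3
position: [0.5943, 0.2982, 0.091]
ee_rot: [[0.035, 0.999, -0.01], [0.966, -0.036, -0.255], [-0.255, -0.001, -0.967]]
contact_force: [-8.4, 0.4, 18.8]
grip_width: -0.0002
gripper_force: 9.2
 slide [-0.001   0.0035  0.0068] rot [ 0.07 -0.12  0.41] t 3.3 F [-8.4375  0.4291 18.7845] tcp deck [0.035  0.019  0.0598] w -0.00018255777052974656
```

```bash
python3 -m creep '{"slide":[[0,0,-0.05],[-0.04,-0.02,-0.09],[-0.09,-0.04,-0.11],[-0.13,-0.05,-0.12],[-0.13,-0.05,-0.12]],"delta_rot":[[0,0,0],[0,0,0],[0,0,0],[0,0,0],[0,0,0]],"fingers":[1,0,-1,-1,-1]}' && python3 - <<'E'
from go import *
import pickle
go(d2w([-.013,-.147,.016]))
f={n:robot.grab_frame(n) for n in('wrist','scene','top')};pickle.dump(f,open('F1.pkl','wb'))
cv2.imwrite('pics/b.png',np.vstack([f['wrist']['color'][:,:,::-1],cv2.resize(f['scene']['color'][170:320,270:510,::-1],(640,400),interpolation=2)])[:600])
cv2.imwrite('pics/b.png',np.hstack([cv2.resize(f['wrist']['color'][:,:,::-1],(640,400)),np.zeros((400,0,3),np.uint8)]))
cv2.imwrite('pics/b2.png',cv2.resize(f['scene']['color'][170:320,270:470,::-1],(800,600),interpolation=2))
E
```

```text
time_s: 3.8
position: [0.5416, 0.202, 0.2409]
ee_rot: [[0.039, 0.999, -0.007], [0.966, -0.04, -0.255], [-0.255, 0.003, -0.967]]
contact_force: [0.7, 0.2, 0.8]
grip_width: 0.058
gripper_force: 0.0
 slide [-0.0327 -0.0002  0.1633] rot [ 0.25 -0.1   0.17] t 3.8 F [0.7013 0.197  0.7755] tcp deck [-0.0136 -0.1146  0.1794] w 0.05801984649811491
```

View pics/b.png

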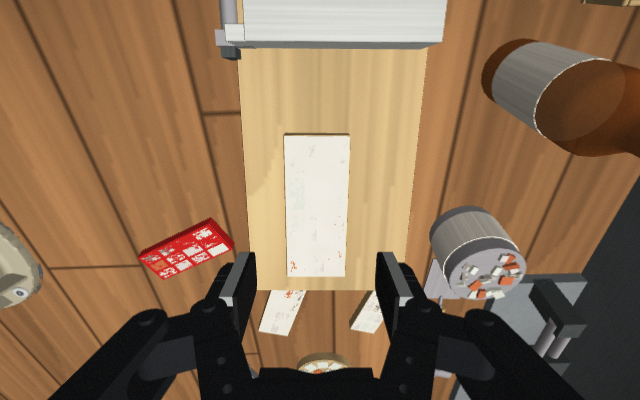

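View pics/b2.png

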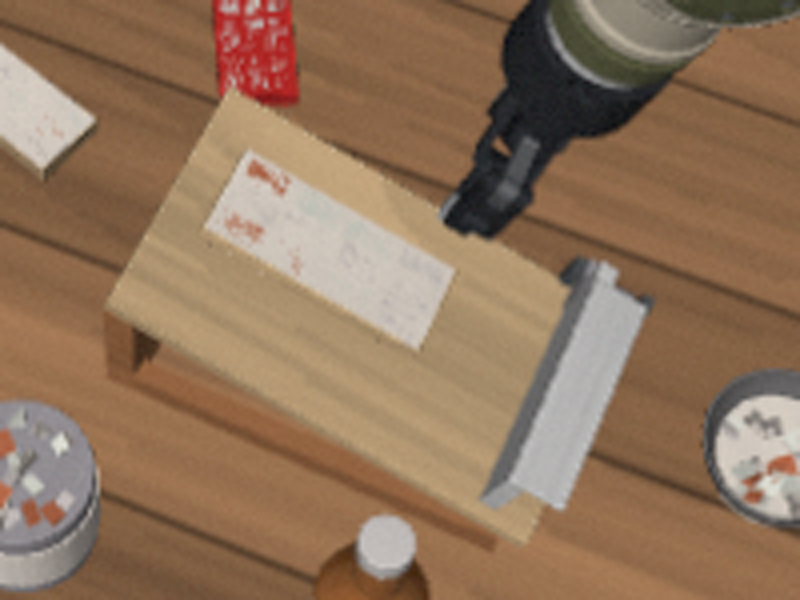

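The stop is fully down: the flange lies level across the low end, at scene crop (560,390). The wrist view has the largest plaque at (317,206), square to the slope. I'll refine the shelf height from the wrist view.

```bash
python3 - <<'E'
from go import *
f=pickle.load(open('F1.pkl','rb'));w=f['wrist']
hsv=cv2.cvtColor(w['color'],cv2.COLOR_RGB2HSV)
m=((hsv[...,1]<45)&(hsv[...,2]>150)).astype(np.uint8);k=np.zeros_like(m);k[100:286,265:370]=1
m=cv2.morphologyEx(m*k,cv2.MORPH_CLOSE,np.ones((7,7)))
c=max(cv2.findContours(m,0,2)[0],key=cv2.contourArea)
q=cv2.approxPolyDP(c,6,True)[:,0].astype(float);print('quad',q.tolist())
print({k:w[k] for k in('fx','k1')},'org deck',w2d(w['origin']))
q=q[np.argsort(q[:,1])];q=np.vstack([q[:2][np.argsort(q[:2,0])],q[2:][np.argsort(q[2:,0])]])  # low-left, low-right, up-left, up-right
obj=np.array([[-31,75,0],[31,75,0],[-31,-75,0],[31,-75,0]])/1e3
K=np.array([[w['fx'],0,w['cx']],[0,w['fy'],w['cy']],[0,0,1]])
ok,rv,tv=cv2.solvePnP(obj,q,K,np.array([w['k1'],0,0,0]))
C=np.array(w['rotation'])@tv[:,0]+w['origin'];Rp=np.array(w['rotation'])@cv2.Rodrigues(rv)[0]
print('pnp center deck',w2d(C),'n',R.T@Rp)
for dz in(0,.004,.007,.010):
    W=w2d(plane(w,q,d2w([0,0,.016+dz]),R[:,2]));print(dz,W.mean(0),'len',np.linalg.norm(W[0]-W[2]),np.linalg.norm(W[1]-W[3]),'wid',np.linalg.norm(W[0]-W[1]),np.linalg.norm(W[2]-W[3]))
    W=w2d(plane(w,[[257,290],[406,291],[239,48],[428,48]],d2w([0,0,dz]),R[:,2]));print('  deck',W[:,:2].tolist())
S={'ll':(331.5,207.1),'rl':0}
# plaque corners scene b2 crop: (250,150) ul,(205,228) uf,(418,350) lf,(455,268) ll ; scale 4, offset 270,170
for nm,px,qq in(('ul',(250,150),2),('uf',(205,228),3),('lf',(418,350),1),('ll',(455,268),0)):
    x,e_=tri([w,f['scene']],[q[qq],(270+px[0]/4,170+px[1]/4)]);print(nm,w2d(x),np.round(e_,4))
E
```

```text
quad [[284.0, 136.0], [288.0, 275.0], [344.0, 275.0], [349.0, 137.0]]
{'fx': 325.2654017443041, 'k1': 0.005041601678843694} org deck [-0.0134 -0.0303  0.3238]
pnp center deck [-0.0111 -0.1521  0.0131] n [[ 1.      0.0002 -0.0044]
 [-0.0001  0.9996  0.0265]
 [ 0.0044 -0.0265  0.9996]]
0 [-0.0111 -0.1514  0.016 ] len 0.15061718584921496 0.14979631933781176 wid 0.061149554291459046 0.06107983260034363
  deck [[-0.07963927983620932, -0.2569726468202035], [0.09446269882850572, -0.25816342010961096], [-0.08177049702459162, 0.0008826286151853909], [0.08999425011729387, 0.0015184721264175148]]
0.004 [-0.0111 -0.1499  0.02  ] len 0.14865962668671087 0.1478494289097653 wid 0.060354798569451765 0.06028598304541481
  deck [[-0.07882118485952938, -0.25417190240466264], [0.09312982840499512, -0.2553479641315443], [-0.0809260716496724, 0.0004976666994602465], [0.08871658572098676, 0.001125654599842445]]
0.007 [-0.0111 -0.1487  0.023 ] len 0.14719145731483277 0.14638926108873043 wid 0.059758731777946314 0.05969059587921835
  deck [[-0.0782076136270195, -0.2520713440930071], [0.09213017558736211, -0.2532363721479944], [-0.080292752618483, 0.00020894526266643535], [0.08775833742375637, 0.0008310414549111639]]
0.01 [-0.0112 -0.1475  0.026 ] len 0.14572328794295464 0.14492909326769565 wid 0.05916266498644086 0.05909520871302177
  deck [[-0.07759404239450957, -0.24997078578135137], [0.09113052276972922, -0.2511247801644444], [-0.07965943358729356, -7.977617412743052e-05], [0.08680008912652598, 0.0005364283099798539]]
ul [-0.0405 -0.2206  0.025 ] [0.0003 0.0003]
uf [ 0.0194 -0.2219  0.0223] [0.0007 0.0007]
lf [ 0.0193 -0.0747  0.0224] [0.0011 0.0011]
ll [-0.041  -0.0748  0.0235] [0. 0.]
```

```bash
cat >> deck.py <<'E'
O=O+.007*R[:,2]   # touch of the lowered stop + wrist/scene triangulation
E
python3 -c "
from go import *
go(d2w([-.011,-.148,.04]));go(d2w([-.011,-.148,.004]))"
```

```text
slide [-0.0371  0.0017  0.1288] rot [ 0.05 -0.11  0.28] t 3.95 F [ 0.3269  0.3924 -0.0667] tcp deck [-0.0129 -0.1112  0.1689] w 0.07902914280056558
 slide [-0.0372  0.0016  0.1648] rot [ 0.05 -0.11  0.28] t 3.95 F [ 0.3269  0.3924 -0.0667] tcp deck [-0.0129 -0.1112  0.1689] w 0.07902914280056558
```

```bash
python3 -m creep '{"slide":[[-0.02,0.001,0.03],[-0.036,0.002,0.07],[-0.036,0.002,0.11],[-0.036,0.002,0.14],[-0.036,0.002,0.16]],"delta_rot":[[0,0,0],[0,0,0],[0,0,0],[0,0,0],[0,0,0]],"fingers":[-1,-1,-1,-1,-1]}' && python3 -m creep '{"slide":[[0,0,0.002],[0,0,0.004],[0,0,0.004],[0,0,0.004],[0,0,0.004]],"delta_rot":[[0,0,0],[0,0,0],[0,0,0],[0,0,0],[0,0,0]],"fingers":[-1,-1,0.3,0.3,0.3]}' 30 && python3 -c "
from go import *
go(d2w([-.011,-.075,.004]))"
```

```text
time_s: 4.45
position: [0.5391, 0.1286, 0.0861]
ee_rot: [[0.034, 0.999, -0.017], [0.966, -0.037, -0.257], [-0.257, -0.008, -0.966]]
contact_force: [1.2, 0.4, 0.7]
grip_width: 0.0856
gripper_force: 0.0
time_s: 4.95
position: [0.542, 0.1283, 0.0881]
ee_rot: [[0.036, 0.999, -0.009], [0.966, -0.037, -0.255], [-0.255, 0.001, -0.967]]
contact_force: [-0.8, 1.3, 2.5]
grip_width: 0.0605
gripper_force: 33.3
 slide [ 0.0715 -0.0007  0.002 ] rot [ 0.13 -0.11  0.33] t 4.95 F [-0.7562  1.3398  2.5209] tcp deck [-0.0099 -0.1465  0.0058] w 0.060537859045262564
```

```bash
python3 -m creep '{"slide":[[0.012,0,0],[0.03,0,0],[0.048,0,0],[0.062,0,0],[0.068,0,0]],"delta_rot":[[0,0,0],[0,0,0],[0,0,0],[0,0,0],[0,0,0]],"fingers":[0.3,0.3,0.3,0.3,0.3]}' && python3 -m creep '{"slide":[[0.002,0,0],[0.004,0,0],[0.005,0,0]],"delta_rot":[[0,0,0],[0,0,0],[0,0,0]],"fingers":[0.3,0.3,0.3]}' && python3 -m creep '{"slide":[[0.002,0,0],[0.003,0,0],[0.003,0,0]],"delta_rot":[[0,0,0],[0,0,0],[0,0,0]],"fingers":[0.3,0.3,0.3]}' && python3 -c "
from go import *
go(d2w([-.011,-.075,.004]))"
```

```text
time_s: 5.45
position: [0.5445, 0.1947, 0.0704]
ee_rot: [[0.036, 0.999, -0.008], [0.966, -0.037, -0.257], [-0.257, 0.001, -0.966]]
contact_force: [-0.3, -2.1, 7.6]
grip_width: 0.0606
gripper_force: 33.7
time_s: 5.75
position: [0.5446, 0.1986, 0.0694]
ee_rot: [[0.036, 0.999, -0.009], [0.966, -0.037, -0.257], [-0.257, 0.001, -0.966]]
contact_force: [-0.5, -3.4, 7.3]
grip_width: 0.061
gripper_force: 33.7
time_s: 6.05
position: [0.5446, 0.1989, 0.0693]
ee_rot: [[0.038, 0.999, -0.009], [0.964, -0.039, -0.262], [-0.262, 0.001, -0.965]]
contact_force: [-0.8, -10.6, 11.1]
grip_width: 0.0604
gripper_force: 33.8
 slide [-0.0016 -0.0006  0.0018] rot [0.14 0.32 0.26] t 6.05 F [ -0.793  -10.6476  11.1312] tcp deck [-0.0104 -0.0734  0.0058] w 0.060385236365095976
```

```bash
cat >> go.py <<'E'
def down(deg):
    a=np.radians(deg);y=np.array([np.cos(a),np.sin(a),0]);z=np.array([0,0,-1.]);return np.c_[np.cross(y,z),y,z]
E
python3 -m creep '{"slide":[[-0.003,0,0],[-0.003,0,0],[-0.003,0,0],[-0.003,0,-0.03],[-0.003,0,-0.08]],"delta_rot":[[0,0,0],[0,0,0],[0,0,0],[0,0,0],[0,0,0]],"fingers":[-0.5,-1,-1,-1,-1]}' && python3 -c "
from go import *
go([.473,-.05,.25],down(-19));go([.473,-.134,.15],down(-19))"
```

```text
time_s: 6.55
position: [0.5419, 0.2178, 0.1424]
ee_rot: [[0.035, 0.999, -0.019], [0.965, -0.039, -0.258], [-0.259, -0.009, -0.966]]
contact_force: [1.8, 0.3, -0.1]
grip_width: 0.0852
gripper_force: 0.0
 slide [-0.2887 -0.0595 -0.0334] rot [ 1.66 14.98 16.75] t 6.55 F [ 1.7532  0.3419 -0.1345] tcp deck [-0.0139 -0.0741  0.0813] w 0.08515761236546661
 slide [-0.3439 -0.0553  0.0849] rot [ 1.66 14.98 16.75] t 6.55 F [ 1.7532  0.3419 -0.1345] tcp deck [-0.0139 -0.0741  0.0813] w 0.08515761236546661
```

```bash
python3 -m creep '{"slide":[[-0.04,-0.01,-0.03],[-0.09,-0.02,-0.035],[-0.14,-0.03,-0.035],[-0.185,-0.04,-0.035],[-0.23,-0.05,-0.035]],"delta_rot":[[0.3,3,3.4],[0.6,6,6.8],[1,9,10.2],[1.3,12,13.6],[1.66,15,16.75]],"fingers":[-1,-1,-1,-1,-1]}' && python3 -c "
from go import *
go([.473,-.134,.16],down(-19))"
```

```text
time_s: 7.05
position: [0.4863, 0.0062, 0.2391]
ee_rot: [[0.326, 0.945, 0.01], [0.945, -0.326, 0.005], [0.008, 0.008, -1.0]]
contact_force: [1.0, -1.7, 0.1]
grip_width: 0.0854
gripper_force: 0.0
 slide [-0.1375  0.0325  0.0783] rot [ 0.47 -0.45 -0.02] t 7.05 F [ 1.0448 -1.653   0.103 ] tcp deck [-0.0603 -0.3055  0.1198] w 0.08544991449965024
```

```bash
python3 -m creep '{"slide":[[-0.03,0.01,0.02],[-0.065,0.02,0.04],[-0.09,0.03,0.06],[-0.103,0.032,0.078],[-0.103,0.032,0.078]],"delta_rot":[[0.4,-0.4,0],[0.4,-0.4,0],[0.4,-0.4,0],[0.4,-0.4,0],[0.4,-0.4,0]],"fingers":[-1,-1,-1,-1,-1]}' && cat > look.py <<'E'
from go import *
import sys
L,Wd,nm,ang=float(sys.argv[1]),float(sys.argv[2]),sys.argv[3],float(sys.argv[4])
w=robot.grab_frame('wrist');pickle.dump(w,open(nm+'.pkl','wb'))
hsv=cv2.cvtColor(w['color'],cv2.COLOR_RGB2HSV)
m=((hsv[...,1]<45)&(hsv[...,2]>150)).astype(np.uint8)
k=np.zeros_like(m);k[60:300,240:395]=1
m=cv2.morphologyEx(m*k,cv2.MORPH_CLOSE,np.ones((7,7)))
for c in cv2.findContours(m,0,2)[0]:
    if cv2.contourArea(c)<1500: continue
    r=cv2.minAreaRect(c);q=cv2.approxPolyDP(c,6,True)[:,0]
    W=plane(w,q+.5,[0,0,.016],np.array([0,0,1.]))[:,:2]
    (cx,cy),(a,b),_=rr=cv2.minAreaRect((W*1e4).astype(np.float32))
    bp=cv2.boxPoints(rr)/1e4;e0,e1=bp[1]-bp[0],bp[2]-bp[1];l=max((e0,e1),key=np.linalg.norm)
    dg=np.degrees(np.arctan2(l[1],l[0]))%180
    print(nm,'px',np.round(r[0]),'c',cx/1e4,cy/1e4,'size',a/1e4,b/1e4,'long axis',dg)
    go([cx/1e4,cy/1e4,.06],down(dg-90),'to z.06');go([cx/1e4,cy/1e4,.001],down(dg-90),'to z.001')
cv2.imwrite('pics/'+nm+'.png',w['color'][:,:,::-1])
E
python3 look.py .13 .054 med -19
```

```text
time_s: 7.55
position: [0.4824, -0.101, 0.1574]
ee_rot: [[0.327, 0.945, -0.005], [0.945, -0.327, 0.0], [-0.001, -0.005, -1.0]]
contact_force: [-1.1, 0.2, 0.0]
grip_width: 0.0854
gripper_force: 0.0
med px [316. 212.] c 0.471910546875 -0.13398531494140625 size 0.12800445556640624 0.05134654541015625 long axis 70.98494
to z.06 slide [-0.0354  0.0007  0.0989] rot [-0.2   0.07 -0.02] t 7.6 F [ 0.0025  0.0835 -0.0859] tcp deck [-0.0588 -0.3878  0.0149] w 0.08499244402885933
to z.001 slide [-0.0353  0.0009  0.1579] rot [-0.2   0.07 -0.02] t 7.6 F [ 0.0025  0.0835 -0.0859] tcp deck [-0.0588 -0.3878  0.0149] w 0.08499244402885933
```

The wrist measurement of the white slab is 128 x 51 mm, with its centre agreeing with the earlier views, so it is the medium plaque. Descending and gripping.

```bash
python3 -m creep '{"slide":[[-0.02,0.001,0.04],[-0.035,0.001,0.08],[-0.035,0.001,0.12],[-0.035,0.001,0.145],[-0.035,0.001,0.156]],"delta_rot":[[0,0,0],[0,0,0],[0,0,0],[0,0,0],[0,0,0]],"fingers":[-1,-1,-1,-1,-1]}' && python3 -m creep '{"slide":[[0,0,0],[0,0,0],[0,0,0],[0,0,0],[0,0,0]],"delta_rot":[[0,0,0],[0,0,0],[0,0,0],[0,0,0],[0,0,0]],"fingers":[-1,0.4,0.4,0.4,0.4]}' 35 && python3 -m creep '{"slide":[[0,0,-0.01],[0,0,-0.04],[0,0,-0.08],[0,0,-0.12],[0,0,-0.16]],"delta_rot":[[0,0,0],[0,0,0],[0,0,0],[0,0,0],[0,0,0]],"fingers":[0.4,0.4,0.4,0.4,0.4]}' && python3 -c "
from go import *
go(d2w([-.0105,-.11,.09]))"
```

```text
time_s: 8.1
position: [0.4729, -0.1325, 0.0027]
ee_rot: [[0.323, 0.946, -0.003], [0.946, -0.323, -0.0], [-0.001, -0.003, -1.0]]
contact_force: [0.2, -0.2, -0.5]
grip_width: 0.0855
gripper_force: 0.0
time_s: 8.6
position: [0.4749, -0.1344, 0.006]
ee_rot: [[0.324, 0.946, 0.002], [0.946, -0.324, -0.002], [-0.002, 0.003, -1.0]]
contact_force: [-0.8, 1.5, 5.1]
grip_width: 0.0527
gripper_force: 36.1
time_s: 9.1
position: [0.4735, -0.1338, 0.1668]
ee_rot: [[0.325, 0.946, 0.0], [0.946, -0.325, -0.002], [-0.002, 0.001, -1.0]]
contact_force: [1.2, -0.2, -2.0]
grip_width: 0.0527
gripper_force: 37.8
 slide [ 0.3245 -0.037   0.0061] rot [ -2.11 -14.68 -16.37] t 9.1 F [ 1.2294 -0.1894 -1.9555] tcp deck [-0.067  -0.4226  0.0138] w 0.05267973762031228
```

```bash
python3 -m creep '{"slide":[[0.03,0,-0.03],[0.08,-0.01,-0.05],[0.13,-0.015,-0.05],[0.18,-0.02,-0.05],[0.23,-0.025,-0.05]],"delta_rot":[[0,-2,-2],[-0.5,-5,-5.5],[-1,-8,-9],[-1.5,-11,-12.5],[-2.1,-14.7,-16.4]],"fingers":[0.4,0.4,0.4,0.4,0.4]}' && python3 -c "
from go import *
go(d2w([-.0105,-.074,.06]))"
```

```text
time_s: 9.6
position: [0.5243, 0.0884, 0.216]
ee_rot: [[0.041, 0.999, -0.008], [0.965, -0.041, -0.258], [-0.259, 0.003, -0.966]]
contact_force: [2.0, -1.1, -0.8]
grip_width: 0.0527
gripper_force: 37.8
 slide [0.1447 0.0154 0.0588] rot [0.18 0.09 0.08] t 9.6 F [ 1.9834 -1.1185 -0.7999] tcp deck [-0.0259 -0.2186  0.119 ] w 0.05270054952929045
```

```bash
python3 -m creep '{"slide":[[0.04,0.005,0],[0.085,0.01,0.01],[0.12,0.015,0.025],[0.144,0.0155,0.045],[0.144,0.0155,0.055]],"delta_rot":[[0,0,0],[0,0,0],[0,0,0],[0,0,0],[0,0,0]],"fingers":[0.4,0.4,0.4,0.4,0.4]}' && python3 -m creep '{"slide":[[0,0,0],[0,0,0.01],[0,0,0.02],[0,0,0.03],[0,0,0.032]],"delta_rot":[[0,0,0],[0,0,0],[0,0,0],[0,0,0],[0,0,0]],"fingers":[0.4,0.4,0.4,0.4,0.4]}' && python3 -c "
from go import *
go(d2w([-.0105,-.065,.022]))"
```

```text
time_s: 10.1
position: [0.5432, 0.2135, 0.1214]
ee_rot: [[0.037, 0.999, -0.014], [0.966, -0.039, -0.257], [-0.257, -0.004, -0.966]]
contact_force: [-1.2, -0.1, -2.4]
grip_width: 0.0526
gripper_force: 37.8
time_s: 10.6
position: [0.5433, 0.2016, 0.0916]
ee_rot: [[0.042, 0.999, -0.014], [0.965, -0.044, -0.257], [-0.258, -0.003, -0.966]]
contact_force: [0.3, -0.6, -1.2]
grip_width: 0.0525
gripper_force: 37.8
 slide [0.0116 0.0013 0.006 ] rot [-0.17  0.03 -0.01] t 10.6 F [ 0.3254 -0.6183 -1.1667] tcp deck [-0.0118 -0.0766  0.028 ] w 0.05254047774400898
```

Still free; lower in small steps until contact.

```bash
python3 -m creep '{"slide":[[0,0.001,0.002],[0,0.001,0.004],[0,0.001,0.004]],"delta_rot":[[0,0,0],[0,0,0],[0,0,0]],"fingers":[0.4,0.4,0.4]}' && python3 -m creep '{"slide":[[0,0,0.002],[0,0,0.003],[0,0,0.003]],"delta_rot":[[0,0,0],[0,0,0],[0,0,0]],"fingers":[0.4,0.4,0.4]}' && python3 -c "
from go import *
go(d2w([-.0105,-.065,.022]))"
```

```text
time_s: 10.9
position: [0.545, 0.2017, 0.0887]
ee_rot: [[0.041, 0.999, -0.012], [0.966, -0.043, -0.257], [-0.257, -0.001, -0.966]]
contact_force: [-0.1, -0.2, -1.1]
grip_width: 0.0525
gripper_force: 37.8
time_s: 11.2
position: [0.5449, 0.2011, 0.0858]
ee_rot: [[0.041, 0.999, -0.012], [0.966, -0.043, -0.257], [-0.257, -0.001, -0.966]]
contact_force: [1.3, 1.4, -1.6]
grip_width: 0.0528
gripper_force: 37.8
 slide [ 0.0105 -0.0003  0.0003] rot [-0.05 -0.    0.05] t 11.2 F [ 1.2953  1.43   -1.5655] tcp deck [-0.0102 -0.0755  0.0223] w 0.0528015104556691
```

```bash
python3 -m creep '{"slide":[[0,0,0.001],[0,0,0.002],[0,0,0.002]],"delta_rot":[[0,0,0],[0,0,0],[0,0,0]],"fingers":[0.4,0.4,0.4]}' && python3 -m creep '{"slide":[[0,0,0.001],[0,0,0.002],[0,0,0.002]],"delta_rot":[[0,0,0],[0,0,0],[0,0,0]],"fingers":[0.4,0.4,0.4]}' && python3 -c "
from go import *
go(d2w([-.0105,-.065,.022]))"
```

```text
time_s: 11.5
position: [0.545, 0.201, 0.0856]
ee_rot: [[0.041, 0.999, -0.011], [0.966, -0.042, -0.256], [-0.256, 0.0, -0.967]]
contact_force: [-3.5, 1.0, 7.7]
grip_width: 0.0523
gripper_force: 38.8
time_s: 11.8
position: [0.545, 0.201, 0.0855]
ee_rot: [[0.041, 0.999, -0.009], [0.966, -0.042, -0.255], [-0.256, 0.001, -0.967]]
contact_force: [-6.8, 3.5, 18.2]
grip_width: 0.0527
gripper_force: 39.9
 slide [ 0.0105 -0.0004  0.0001] rot [ 0.1  -0.09  0.08] t 11.8 F [-6.8132  3.5435 18.2121] tcp deck [-0.0101 -0.0755  0.022 ] w 0.05265591932036889
```

Resting on the large one, at the expected height. I'll ease the pressure and slide to the stop.

```bash
python3 -m creep '{"slide":[[0,0,-0.003],[0.003,0,-0.003],[0.006,0,-0.003],[0.009,0,-0.003],[0.009,0,-0.003]],"delta_rot":[[0,0,0],[0,0,0],[0,0,0],[0,0,0],[0,0,0]],"fingers":[0.4,0.4,0.4,0.4,0.4]}' && python3 -m creep '{"slide":[[0.001,0,0],[0.002,0,0],[0.002,0,0]],"delta_rot":[[0,0,0],[0,0,0],[0,0,0]],"fingers":[0.4,0.4,0.4]}' && python3 -m creep '{"slide":[[0.001,0,0],[0.002,0,0],[0.002,0,0]],"delta_rot":[[0,0,0],[0,0,0],[0,0,0]],"fingers":[0.4,0.4,0.4]}' && python3 -c "
from go import *
go(d2w([-.0105,-.065,.022]))"
```

```text
time_s: 12.3
position: [0.5462, 0.2092, 0.0834]
ee_rot: [[0.042, 0.999, -0.01], [0.965, -0.043, -0.258], [-0.258, 0.001, -0.966]]
contact_force: [-1.2, -0.3, 6.8]
grip_width: 0.0524
gripper_force: 38.6
time_s: 12.6
position: [0.5464, 0.2108, 0.083]
ee_rot: [[0.042, 0.999, -0.01], [0.965, -0.043, -0.258], [-0.258, 0.001, -0.966]]
contact_force: [-0.4, -2.1, 8.3]
grip_width: 0.0528
gripper_force: 38.6
time_s: 12.9
position: [0.5464, 0.2111, 0.0829]
ee_rot: [[0.043, 0.999, -0.01], [0.964, -0.044, -0.262], [-0.262, 0.001, -0.965]]
contact_force: [0.1, -7.4, 9.1]
grip_width: 0.0529
gripper_force: 38.7
 slide [ 0.     -0.0013  0.0001] rot [ 0.06  0.28 -0.04] t 12.9 F [ 0.0527 -7.3643  9.0659] tcp deck [-0.0092 -0.065   0.0221] w 0.05293358329644599
```

```bash
python3 -m creep '{"slide":[[-0.001,0,-0.001],[-0.001,0,-0.001],[-0.001,0,-0.001],[-0.001,0,-0.03],[-0.001,0,-0.08]],"delta_rot":[[0,0,0],[0,0,0],[0,0,0],[0,0,0],[0,0,0]],"fingers":[-0.3,-0.6,-1,-1,-1]}' && python3 -m creep '{"slide":[[-0.04,0,-0.02],[-0.075,0,-0.03],[-0.075,0,-0.03]],"delta_rot":[[0,0,0],[0,0,0],[0,0,0]],"fingers":[-1,-1,-1]}' && python3 - <<'E'
from go import *
w=robot.grab_frame('wrist');cv2.imwrite('pics/c.png',w['color'][:,:,::-1]);pickle.dump(w,open('c.pkl','wb'))
go([.627,-.11,.16],down(-20))
E
```

```text
time_s: 13.4
position: [0.5438, 0.2317, 0.1559]
ee_rot: [[0.04, 0.999, -0.02], [0.965, -0.044, -0.26], [-0.26, -0.009, -0.966]]
contact_force: [1.4, 0.4, -0.1]
grip_width: 0.0851
gripper_force: 0.0
time_s: 13.7
position: [0.545, 0.1663, 0.2107]
ee_rot: [[0.045, 0.999, -0.008], [0.966, -0.045, -0.256], [-0.256, 0.004, -0.967]]
contact_force: [0.3, -0.7, 0.5]
grip_width: 0.0855
gripper_force: 0.0
 slide [-0.2517  0.0949  0.1173] rot [ 2.35 14.69 17.31] t 13.75 F [-0.1815  0.5248 -0.1151] tcp deck [-0.0092 -0.1397  0.1326] w 0.08576732060504542
```

View pics/c.png

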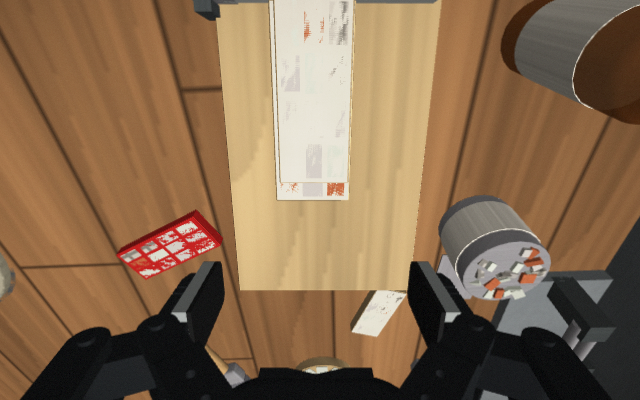

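The medium plaque sits squarely on the large, flush at the stop, with its upper end at (313,183) and only a thin even border showing each side. Next, the small one.

```bash
python3 -m creep '{"slide":[[-0.04,0.015,0],[-0.085,0.03,0],[-0.13,0.05,0.01],[-0.17,0.07,0.03],[-0.21,0.085,0.06]],"delta_rot":[[0.5,3,3.5],[1,6,7],[1.5,9,10.5],[2,12,14],[2.35,14.7,17.3]],"fingers":[-1,-1,-1,-1,-1]}' && python3 -c "
from go import *
go([.638,-.112,.16],down(-20))"
```

```text
time_s: 14.25
position: [0.6207, -0.0528, 0.204]
ee_rot: [[0.341, 0.94, 0.0], [0.94, -0.341, 0.001], [0.001, 0.0, -1.0]]
contact_force: [1.3, 0.2, -0.0]
grip_width: 0.0853
gripper_force: 0.0
 slide [-0.0498  0.0365  0.044 ] rot [ 0.01 -0.06  0.05] t 14.25 F [ 1.279   0.2036 -0.0465] tcp deck [ 0.0765 -0.3478  0.0722] w 0.08530724365801158
```

```bash
python3 -m creep '{"slide":[[-0.03,0.02,0.02],[-0.05,0.036,0.044],[-0.05,0.036,0.044],[-0.05,0.036,0.044]],"delta_rot":[[0,0,0],[0,0,0],[0,0,0],[0,0,0]],"fingers":[-1,-1,-1,-1]}' && python3 look.py .11 .046 small -20
```

```text
time_s: 14.65
position: [0.6345, -0.1104, 0.1577]
ee_rot: [[0.34, 0.94, -0.007], [0.94, -0.34, 0.001], [-0.001, -0.007, -1.0]]
contact_force: [-0.1, -0.4, 0.1]
grip_width: 0.0858
gripper_force: 0.0
small px [320. 214.] c 0.626281298828125 -0.14405537109375 size 0.107707568359375 0.043902627563476564 long axis 70.218414
to z.06 slide [-0.035   0.0038  0.0991] rot [-0.27  0.08 -0.06] t 14.7 F [0.7998 0.0874 0.8876] tcp deck [ 0.0934 -0.3908  0.0143] w 0.0855762236858813
to z.001 slide [-0.0349  0.0041  0.1581] rot [-0.27  0.08 -0.06] t 14.7 F [0.7998 0.0874 0.8876] tcp deck [ 0.0934 -0.3908  0.0143] w 0.0855762236858813
```

The measured size is 108 x 44 mm, so this is the small plaque. Gripping it.

```bash
python3 -m creep '{"slide":[[-0.02,0.003,0.04],[-0.035,0.004,0.08],[-0.035,0.004,0.12],[-0.035,0.004,0.145],[-0.035,0.004,0.155]],"delta_rot":[[0,0,0],[0,0,0],[0,0,0],[0,0,0],[0,0,0]],"fingers":[-1,-1,-1,-1,-1]}' && python3 -m creep '{"slide":[[0,0,0],[0,0,0],[0,0,0],[0,0,0],[0,0,0]],"delta_rot":[[0,0,0],[0,0,0],[0,0,0],[0,0,0],[0,0,0]],"fingers":[-0.2,0.5,0.5,0.5,0.5]}' 35 && python3 -m creep '{"slide":[[0,0,0],[0,0,-0.02],[0,0,-0.06],[0,0,-0.11],[0,0,-0.16]],"delta_rot":[[0,0,0],[0,0,0],[0,0,0],[0,0,0],[0,0,0]],"fingers":[0.5,0.5,0.5,0.5,0.5]}' && python3 -c "
from go import *
go(d2w([-.0095,-.18,.12]))"
```

```text
time_s: 15.2
position: [0.6253, -0.143, 0.003]
ee_rot: [[0.338, 0.941, -0.006], [0.941, -0.338, 0.001], [-0.002, -0.006, -1.0]]
contact_force: [-0.8, 0.4, 0.6]
grip_width: 0.0856
gripper_force: 0.0
time_s: 15.7
position: [0.6286, -0.1455, 0.0077]
ee_rot: [[0.34, 0.941, 0.001], [0.941, -0.34, -0.002], [-0.001, 0.002, -1.0]]
contact_force: [0.3, 1.8, 6.5]
grip_width: 0.0447
gripper_force: 36.6
time_s: 16.2
position: [0.6268, -0.1452, 0.167]
ee_rot: [[0.34, 0.94, -0.003], [0.94, -0.34, -0.001], [-0.002, -0.003, -1.0]]
contact_force: [0.5, 0.1, -1.0]
grip_width: 0.0449
gripper_force: 36.3
 slide [ 0.2255 -0.1715 -0.04  ] rot [ -2.44 -14.69 -17.27] t 16.2 F [ 0.4981  0.1258 -1.0093] tcp deck [ 0.0867 -0.4273  0.0128] w 0.044929148524553805
```

```bash
python3 -m creep '{"slide":[[0.02,-0.015,-0.04],[0.055,-0.045,-0.06],[0.09,-0.075,-0.065],[0.125,-0.1,-0.065],[0.16,-0.125,-0.065]],"delta_rot":[[0,-2,-2],[-0.5,-5,-5.5],[-1,-8,-9],[-1.6,-11,-12.5],[-2.4,-14.7,-17.2]],"fingers":[0.5,0.5,0.5,0.5,0.5]}' && python3 -c "
from go import *
go(d2w([-.0095,-.066,.075]))"
```

```text
time_s: 16.7
position: [0.5642, 0.0488, 0.2319]
ee_rot: [[0.042, 0.999, -0.008], [0.965, -0.043, -0.259], [-0.259, 0.004, -0.966]]
contact_force: [1.4, 1.1, -1.4]
grip_width: 0.0447
gripper_force: 36.3
 slide [ 0.1933 -0.0255  0.0492] rot [ 0.2   0.1  -0.02] t 16.7 F [ 1.3599  1.0874 -1.4018] tcp deck [ 0.0158 -0.2592  0.1246] w 0.04467049946392165
```

```bash
python3 -m creep '{"slide":[[0.045,-0.01,0],[0.09,-0.02,0.005],[0.135,-0.025,0.02],[0.175,-0.0255,0.035],[0.193,-0.0255,0.045]],"delta_rot":[[0,0,0],[0,0,0],[0,0,0],[0,0,0],[0,0,0]],"fingers":[0.5,0.5,0.5,0.5,0.5]}' && python3 -m creep '{"slide":[[0,0,0.005],[0,0,0.015],[0,0,0.024],[0,0,0.03],[0,0,0.03]],"delta_rot":[[0,0,0],[0,0,0],[0,0,0],[0,0,0],[0,0,0]],"fingers":[0.5,0.5,0.5,0.5,0.5]}' && python3 -c "
from go import *
go(d2w([-.0095,-.055,.040]))"
```

```text
time_s: 17.2
position: [0.5456, 0.2266, 0.1355]
ee_rot: [[0.04, 0.999, -0.012], [0.966, -0.041, -0.256], [-0.257, -0.001, -0.967]]
contact_force: [0.1, -0.5, -0.8]
grip_width: 0.0445
gripper_force: 36.3
time_s: 17.7
position: [0.546, 0.2143, 0.1075]
ee_rot: [[0.045, 0.999, -0.013], [0.965, -0.047, -0.257], [-0.258, -0.001, -0.966]]
contact_force: [0.5, 0.9, -1.2]
grip_width: 0.0445
gripper_force: 36.3
 slide [0.0132 0.0001 0.0067] rot [-0.11  0.03 -0.16] t 17.7 F [ 0.537   0.8612 -1.2316] tcp deck [-0.0097 -0.0682  0.0467] w 0.044543420320607936
```

```bash
python3 -m creep '{"slide":[[0,0,0.002],[0,0,0.004],[0,0,0.005],[0,0,0.005]],"delta_rot":[[0,0,0],[0,0,0],[0,0,0],[0,0,0]],"fingers":[0.5,0.5,0.5,0.5]}' && python3 -m creep '{"slide":[[0,0,0.001],[0,0,0.002],[0,0,0.002]],"delta_rot":[[0,0,0],[0,0,0],[0,0,0]],"fingers":[0.5,0.5,0.5]}' && python3 -m creep '{"slide":[[0,0,0.001],[0,0,0.002],[0,0,0.002]],"delta_rot":[[0,0,0],[0,0,0],[0,0,0]],"fingers":[0.5,0.5,0.5]}' && python3 -c "
from go import *
go(d2w([-.0095,-.055,.040]))"
```

```text
time_s: 18.1
position: [0.5461, 0.2146, 0.1031]
ee_rot: [[0.043, 0.999, -0.012], [0.965, -0.045, -0.257], [-0.257, -0.0, -0.966]]
contact_force: [0.8, 0.8, -0.7]
grip_width: 0.0445
gripper_force: 36.3
time_s: 18.4
position: [0.546, 0.2142, 0.1011]
ee_rot: [[0.043, 0.999, -0.012], [0.965, -0.044, -0.257], [-0.257, -0.0, -0.966]]
contact_force: [0.1, -0.7, -0.1]
grip_width: 0.0445
gripper_force: 36.3
time_s: 18.7
position: [0.5462, 0.214, 0.1004]
ee_rot: [[0.043, 0.999, -0.011], [0.966, -0.044, -0.256], [-0.257, 0.001, -0.967]]
contact_force: [-2.0, 1.5, 5.7]
grip_width: 0.0447
gripper_force: 37.0
 slide [ 0.0117 -0.     -0.0002] rot [ 0.03 -0.03 -0.05] t 18.7 F [-1.9976  1.467   5.7382] tcp deck [-0.0095 -0.0667  0.0398] w 0.04472129897332195
```

Contact at the expected height. Easing slightly and sliding to the stop.

```bash
python3 -m creep '{"slide":[[0.001,0,-0.001],[0.003,0,-0.001],[0.006,0,-0.001],[0.009,0,-0.001],[0.01,0,-0.001]],"delta_rot":[[0,0,0],[0,0,0],[0,0,0],[0,0,0],[0,0,0]],"fingers":[0.5,0.5,0.5,0.5,0.5]}' && python3 -m creep '{"slide":[[0.001,0,0],[0.002,0,0],[0.002,0,0]],"delta_rot":[[0,0,0],[0,0,0],[0,0,0]],"fingers":[0.5,0.5,0.5]}' && python3 -m creep '{"slide":[[0.001,0,0],[0.0015,0,0],[0.0015,0,0]],"delta_rot":[[0,0,0],[0,0,0],[0,0,0]],"fingers":[0.5,0.5,0.5]}' && python3 -c "
from go import *
go(d2w([-.0095,-.055,.040]))"
```

```text
time_s: 19.2
position: [0.5469, 0.2237, 0.0978]
ee_rot: [[0.043, 0.999, -0.011], [0.965, -0.044, -0.257], [-0.257, 0.0, -0.966]]
contact_force: [-0.1, -1.8, 3.1]
grip_width: 0.0447
gripper_force: 36.7
time_s: 19.5
position: [0.5469, 0.2244, 0.0977]
ee_rot: [[0.044, 0.999, -0.011], [0.965, -0.045, -0.259], [-0.26, 0.001, -0.966]]
contact_force: [0.5, -5.3, 5.9]
grip_width: 0.0446
gripper_force: 36.8
time_s: 19.8
position: [0.5468, 0.2244, 0.0977]
ee_rot: [[0.044, 0.999, -0.011], [0.964, -0.046, -0.262], [-0.262, 0.0, -0.965]]
contact_force: [-0.7, -9.4, 8.4]
grip_width: 0.0446
gripper_force: 36.9
 slide [ 0.0009 -0.0002 -0.0002] rot [-0.01  0.29 -0.13] t 19.8 F [-0.6762 -9.4193  8.4107] tcp deck [-0.0093 -0.0559  0.0398] w 0.044597101718515234
```

Flush against the stop. Release, rise, and look.

```bash
python3 -m creep '{"slide":[[-0.002,0,-0.001],[-0.002,0,-0.001],[-0.002,0,-0.001],[-0.002,0,-0.03],[-0.002,0,-0.07]],"delta_rot":[[0,0,0],[0,0,0],[0,0,0],[0,0,0],[0,0,0]],"fingers":[-0.3,-0.6,-1,-1,-1]}' && python3 -m creep '{"slide":[[-0.04,0,-0.03],[-0.07,0,-0.05],[-0.07,0,-0.05],[-0.07,0,-0.05]],"delta_rot":[[0,0,0],[0,0,0],[0,0,0],[0,0,0]],"fingers":[-1,-1,-1,-1]}' && python3 - <<'E'
from go import *
w=robot.grab_frame('wrist')['color'];s=robot.grab_frame('scene')['color']
cv2.imwrite('pics/d.png',np.hstack([w[:300,160:520,::-1],cv2.resize(s[190:315,300:450,::-1],(360,300),interpolation=2)]))
E
```

```text
time_s: 20.3
position: [0.5456, 0.2425, 0.1629]
ee_rot: [[0.042, 0.999, -0.017], [0.965, -0.045, -0.258], [-0.259, -0.006, -0.966]]
contact_force: [0.9, 0.8, -0.2]
grip_width: 0.0856
gripper_force: 0.0
time_s: 20.7
position: [0.5453, 0.1884, 0.2316]
ee_rot: [[0.044, 0.999, -0.01], [0.966, -0.045, -0.256], [-0.256, 0.001, -0.967]]
contact_force: [-1.2, 0.5, -1.0]
grip_width: 0.0855
gripper_force: 0.0
```

View pics/d.png

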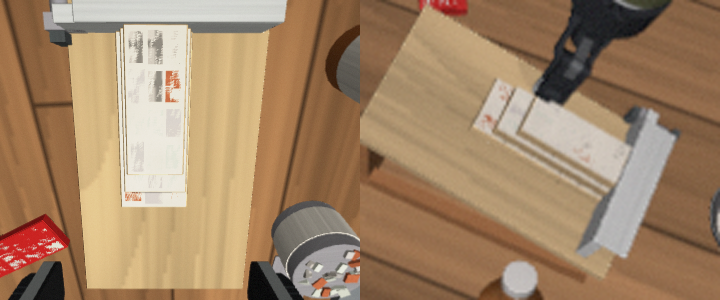

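The three plaques lie squarely stacked, centred and flush at the lowered stop. The upper ends step at crop rows 175, 190 and 205. The gripper is clear.

```bash
python3 -c "
from workcell import robot
print(robot.sign_off())"
```

```text
the job is handed in; nothing more can be done
None
```

I flipped the stop down, stacked the three plaques flush against it with the smallest on top, let go and handed the job in at about 21 s; the hand-in gave no verdict.

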